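# Change over the centrifuge cup trays

## Task

Change over the cup trays beside the centrifuge: first push the green tray, left part-way out, fully home; only then hook a fingertip behind the blue tray's lip and draw that tray all the way out to its stop, so smoothly that the red-capped steel cup in it stays standing in its bay. Never have the green and blue trays out together, and leave the orange tray shut and the cup, jar and spanner on the bench where they are. Only push and hook with the fingertips: do not pinch or push the blue lip by its front face, and pick nothing up.

Things in the scene. Friction and masses are not known exactly. Their poses are not given: they have to be found in the camera images.
- green_lip (a point): middle of the top edge of the green tray's lip, an upright green plastic plate 100 mm wide, 26 to 80 mm above the bench, reaching 6 mm in front of this point and 3 mm behind it. +x points away from the robot (the way the tray slides in), y along the lip, z up; it slides with its tray. Behind the lip: an open finger well, 55 mm deep in x, its floor 48 mm below this point, open at the sides
- blue_lip (a point): middle of the top edge of the blue tray's lip, an upright blue plastic plate 100 mm wide, 26 to 80 mm above the bench, reaching 6 mm in front of this point and 3 mm behind it. +x points away from the robot (the way the tray slides in), y along the lip, z up; it slides with its tray. Behind the lip: an open finger well, 55 mm deep in x, its floor 48 mm below this point, open at the sides
- orange_lip (a point): middle of the top edge of the orange tray's lip, an upright orange plastic plate 100 mm wide, 26 to 80 mm above the bench, reaching 6 mm in front of this point and 3 mm behind it. +x points away from the robot (the way the tray slides in), y along the lip, z up; it slides with its tray. Behind the lip: an open finger well, 55 mm deep in x, its floor 48 mm below this point, open at the sides
- unit_green: fixed grey bed with aluminium rails that carries the green tray: 240 mm long in x, 110 mm wide, rails 45 mm and rear panel 75 mm high; origin on the bench below its middle, x into the unit. With the tray home the lip point lies at x = -120 mm. The tray's cup bay begins 58 mm behind the lip point with a 48 mm high divider and is 161 mm long, walls 55 mm above the bench
- unit_blue: fixed grey bed with aluminium rails that carries the blue tray: 240 mm long in x, 110 mm wide, rails 45 mm and rear panel 75 mm high; origin on the bench below its middle, x into the unit. With the tray home the lip point lies at x = -120 mm. The tray's cup bay begins 58 mm behind the lip point with a 48 mm high divider and is 161 mm long, walls 55 mm above the bench
- unit_orange: fixed grey bed with aluminium rails that carries the orange tray: 240 mm long in x, 110 mm wide, rails 45 mm and rear panel 75 mm high; origin on the bench below its middle, x into the unit. With the tray home the lip point lies at x = -120 mm. The tray's cup bay begins 58 mm behind the lip point with a 48 mm high divider and is 161 mm long, walls 55 mm above the bench
- tray_green (a joint): how far the green tray is drawn out, in m: 0 fully home, 0.12 fully out; grows as the tray comes towards the robot (along -x of the green_lip point). Rigid stops, no spring or catch; about 2 N of rail friction, stays where left. It starts 0.05 to 0.09 out and its bay is empty.
- tray_blue (a joint): how far the blue tray is drawn out, in m: 0 fully home, 0.12 fully out; grows as the tray comes towards the robot (along -x of the blue_lip point). Rigid stops, no spring or catch; about 2 N of rail friction, stays where left. It starts home or up to 0.015 out.
- tray_orange (a joint): how far the orange tray is drawn out, in m: 0 fully home, 0.12 fully out; grows as the tray comes towards the robot (along -x of the orange_lip point). Rigid stops, no spring or catch; about 2 N of rail friction, stays where left. It starts home, empty, and must stay so.
- tray_cup: steel centrifuge cup with a red cap, a cylinder 38 mm across and 45 mm tall, 0.15 kg, loose; origin at the centre of its underside, z axis up. It stands in the cup bay of the blue tray, on the floor 32 mm above the bench, and rides along with the tray
- spare_cup: steel centrifuge cup with a red cap, a cylinder 38 mm across and 45 mm tall, 0.15 kg, loose; origin at the centre of its underside, z axis up. It stands on the bench in a gap between two tray units; leave it alone
- jar: amber glass jar with a white cap and a paper label, 48 mm across, 70 mm tall, loose on the bench in the other gap between tray units; origin at the centre of its underside; leave it alone
- key: steel spanner 150 mm long, lying flat on the bench to the left of the units; origin under its middle, x along it; leave it alone
Mind the look-alikes: they are no part of the job. Leave any brown, pink or yellow look-alike of the tray_cup alone.

How it is judged:
On the way, in this order (a step that is already met when the one before it is completed fails the run):
1. the green tray is fully home (within 6 mm) while the blue tray is still in (under 35 mm out) (value of joint tray_green below 0.006 m and value of joint tray_blue below 0.035 m), for 0.2 s.
2. the blue tray is drawn out to its stop (within 8 mm) (value of joint tray_blue above 0.112 m), for 0.2 s.
At the end, for the whole second after the job is handed in: Blue tray out to within 8 mm of its 120 mm stop and at rest; green and orange trays home to within 6 mm; the steel cup at rest, upright (within 0.15 rad) on the floor of the blue tray's cup bay; spare cup, jar and spanner within 25 mm of where they began (value of joint tray_blue above 0.112 m and value of joint each of tray_green, tray_orange below 0.006 m and velocity of joint tray_blue between -0.01 and 0.01 m/s and angle between tray_cup's own z axis and vertical below 0.15 rad and linear speed of tray_cup below 0.02 m/s and x of tray_cup in the frame of blue_lip between 0.07 and 0.215 m and z of tray_cup in the frame of blue_lip between -0.055 and -0.043 m and y of tray_cup in the frame of blue_lip between -0.035 and 0.035 m and distance of each of spare_cup, jar, key from where it was at the start of the episode below 0.025 m); the robot touches nothing.
It fails at once if the blue tray is out (over 35 mm) while the green tray is out (over 15 mm) (value of joint tray_blue above 0.035 m and value of joint tray_green above 0.015 m).
It fails at once if the orange tray is drawn out more than 12 mm (value of joint tray_orange above 0.012 m).
It fails at once if the fingers press on the front face of the blue lip with more than 3 N (pushed or pinched) (contact force between the fingers and tray_blue_c6 above 3 N).
It fails at once if the cup in the blue tray is tipped (over 0.5 rad) or lifted more than 10 mm off its floor (angle between tray_cup's own z axis and vertical above 0.5 rad or z of tray_cup in the frame of blue_lip above -0.038 m).
It fails at once if the spare cup, jar or spanner is moved or lifted more than 25 mm, or the cup or jar tipped over (distance of any of spare_cup, jar, key from where it was at the start of the episode above 0.025 m or angle between any of spare_cup, jar's own z axis and vertical above 0.5 rad).
It also fails if it takes over 51 s, if anything falls off the work surface, if the arm or the gripper's body presses on something with over 40 N, if the wrist force passes 120 N, or if a joint passes its speed limit or range.

## Robot

A 6-joint arm with a two-finger parallel gripper is mounted at the origin on the work surface. World frame = base frame: x ahead of the robot, y to its left, z up, the work surface at z = 0. Lengths are in m, angles in rad, forces in N, time in s.
With the tool pointing down it reaches from about 0.375 to 0.9 m from the base axis. Payload 3.1 kg.
Tool frame: the origin (TCP) lies between the finger pads; the fingertips stand 8 mm ahead of it and the grasp point (between the pads) lies 11 mm behind it; z points along the fingers, y is the line along which they close (so a half turn about z gives the same grasp; the last joint's range is limited). The gripper opens to 85 mm and grips with 20 to 120 N. Pads are 22 mm wide; open, the fingers measure 114 mm over their backs; the gripper's body (76 mm by 85 mm) begins 54 mm behind the grasp point. The pads swing forward as they close: fully open they stand 13 mm farther back than shut.
Start: joints at [0.984, 0.527, 1.433, -0, 1.181, -0.178], TCP at [0.248, 0.573, 0.239] pointing down, gripper open.
Joint ranges: [-3.08, 3.08], [-0.75, 2.2], [0.22, 2.44], [-1.43, 4.57], [0, 2.65], [-2.85, 2.85]. Speed limits (rad/s): [2.79, 2.79, 3.14, 3.14, 3.14, 3.14].

## Interface

Orientations are given as a unit quaternion [x, y, z, w].
In Python, from station import readout, cams, sign_off gives the robot as it stands.
- The arm moves only by the tool send_rows, never from a script. Its argument "commands" is text: rows parted by semicolons, each of 5 numbers parted by spaces: the finger opening in mm, from 0 to 85.4, then the shift along the tool's x, y, z each as a share of 0.02 m, from -1 to 1, then the turn about the tool's z as a share of 4 degrees, from -1 to 1. In form: grip dx dy dz spin; .... A call has 1 to 20 rows; each row shifts and turns the commanded pose from where the row before left it, along the tool's axes as they then stand; what a row does not reach is not made up. A row lasts 1/12 s, in which the tool goes at most 41.7 mm and 7.16 degrees, less where a joint would pass 70% of its speed; a pose out of reach is approached as far as the arm can. A call with a number of a shift or a turn outside -1 to 1 is refused whole. A call with a gripper value outside its range is refused whole. The fingers move at their own pace and stop on an object; "grip_force" is the grip in N (left out, the last holds). Time passes only in rows, so rows that do not move let the fingers close. It gives the time, the measured TCP pose, the force, the opening and the grip force at its end, in the units of the state.
- readout.sense(): the state, without advancing time (a new reading comes with each control period).
- cams.snapshot(name): name is "scene" or "top" or "wrist"; returns a dict with "pixels" (420x560x3 uint8, red, green, blue), "intrinsics" (3x3 intrinsics, pixels), "eye" and "rotation" of the camera in the world. Camera axes: x right, y down, z forward; pixel columns grow to the right and rows downward; lengths in m; the calibration is good to about 2 mm. A picture is of the moment at which its call begins. There is no depth.
- sign_off(): hands the job in; it is judged then, once.
The state is a dict: "t": time; "q": joint angles; "qd": joint speeds; "tau": joint torques, N m; "tcp_pos": TCP position; "tool_rot": TCP orientation; "force": force on the tool from outside, world axes, zero at the start; "ft_torque": the same for the moment, N m; "finger_gap": opening from 0.0 (shut) to 1.0 (fully open); "gripper_force": force on a finger pad.
Only numpy, scipy, OpenCV 4.12 (cv2) and the standard library are available. Lean on these libraries where they do the work, as an engineer would, in place of code of your own. Each camera call takes 0.05 s, during which the arm holds its last target. There are 200 camera calls.

## Working session

There is one attempt and no reset: what is moved stays moved. The work goes in short steps, Python scripts to look and compute and a tool call to move; the robot and the scene stay as the last step left them, time stands still between calls to the robot, and variables do not carry over. Pictures are saved under pics/ and viewed, at most 10 in all, crops included, and the job is handed in when it is done.

Besides the shell and the picture viewer there is one more tool, called after "Request:" as name(argument=value, ...) on one line, values as JSON. send_rows: Moves the arm, as the interface text tells. Its arguments: {"type":"object","properties":{"commands":{"type":"string"},"grip_force":{"type":"number"}},"required":["commands"]}

```bash
mkdir -p pics; python3 - <<'E'
from station import readout,cams
import cv2,pickle
s=readout.sense();print(s['t'],s['tcp_pos'],s['tool_rot'],s['finger_gap'])
d={}
for n in("scene","top"):
    p=cams.snapshot(n);d[n]=p;cv2.imwrite(f"pics/{n}1.png",p["pixels"][:,:,::-1]);print(n,p["eye"],p["rotation"],p["intrinsics"])
pickle.dump(d,open("d.pkl","wb"))
E
```

```text
0.0 [0.24802077 0.57291819 0.2383167 ] [ 2.02973749e-01  9.79183576e-01 -1.01102421e-03 -4.00360381e-04] 0.999884389944689
scene [1.37546186 0.30561737 0.60085908] [ 0.51713442  0.71458798 -0.37798087 -0.28118762] [[411.15427508   0.         281.11640362]
 [  0.         411.15427508 212.32328475]
 [  0.           0.           1.        ]]
top [0.50084413 0.07073446 1.0140147 ] [-0.69973725  0.71116559 -0.0474497   0.04857794] [[420.15341793   0.         280.28983587]
 [  0.         420.15341793 205.64778264]
 [  0.           0.           1.        ]]
```

View pics/top1.png

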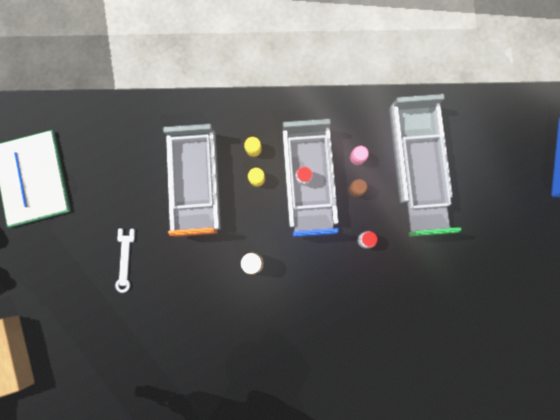

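View pics/scene1.png

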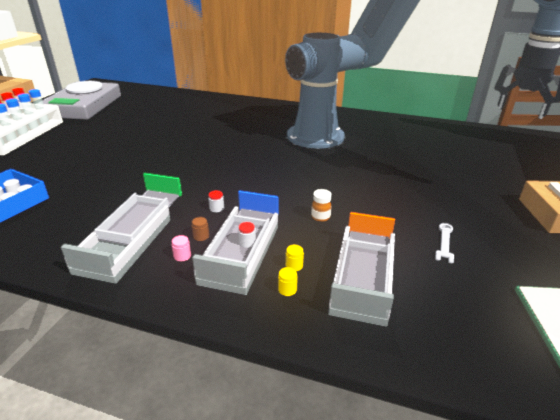

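```bash
cat > h.py <<'E'
import cv2,numpy as np
from scipy.spatial.transform import Rotation as R
def ray(p,uv,z):
    d=np.c_[(np.atleast_2d(uv)-p["intrinsics"][:2,2])/p["intrinsics"][0,0],np.ones(len(np.atleast_2d(uv)))]
    d=R.from_quat(p["rotation"]).apply(d);e=np.array(p["eye"])
    return e+d*((z-e[2])/d[:,2])[:,None]
H={"green":(50,70),"blue":(110,125),"orange":(5,14),"red":(0,3)}
def blobs(p,c,amin=60,smin=150):
    h=cv2.cvtColor(p["pixels"],cv2.COLOR_RGB2HSV);lo,hi=H[c]
    m=cv2.inRange(h,(lo,smin,60),(hi,255,255))
    return [k for k in cv2.findContours(m,0,2)[0] if cv2.contourArea(k)>amin]
E
python3 - <<'E'
import pickle;from h import *
d=pickle.load(open("d.pkl","rb"));p=d["top"]
for c in H:
  for k in blobs(p,c):
    (x,y,w,hh)=cv2.boundingRect(k)
    r=cv2.minAreaRect(k);b=cv2.boxPoints(r)
    P=ray(p,b,.08)
    print(c,np.round(r[0],1),np.round(r[1],1),round(r[2],1),"ctr",ray(p,[r[0]],.08)[0].round(4),"\n",P[:,:2].round(4).tolist())
s=d["scene"]
for c in H:
  for k in blobs(s,c):
    b=cv2.boxPoints(cv2.minAreaRect(k)); print("scene",c,b.round(0).tolist(),ray(s,b,.08)[:,:2].round(3).tolist())
# rear panels (z .075) approx corners from the top view
for n,uv in dict(o=[(165,128),(210,127)],b=[(284,123),(329,121)],g=[(393,99),(442,96)]).items(): print(n,ray(p,uv,.075)[:,:2].round(3).tolist())
E
```

```text
blue [555.  158.5] [77.  8.] 90.0 ctr [ 0.7266 -0.5553  0.08  ] 
 [[0.8175, -0.5556], [0.8172, -0.574], [0.6379, -0.555], [0.6382, -0.5371]]
red [370.  238.5] [13. 14.] 90.0 ctr [ 0.5518 -0.1266  0.08  ] 
 [[0.5664, -0.1117], [0.5659, -0.1428], [0.5371, -0.1415], [0.5376, -0.1105]]
red [304. 174.] [12.7 11.3] 45.0 ctr [0.7001 0.0163 0.08  ] 
 [[0.7016, 0.0355], [0.7198, 0.017], [0.6986, -0.0029], [0.6805, 0.0156]]
scene green [[140.0, 187.0], [144.0, 170.0], [184.0, 178.0], [181.0, 195.0]] [[0.639, -0.294], [0.559, -0.338], [0.563, -0.213], [0.641, -0.18]]
scene blue [[236.0, 207.0], [238.0, 190.0], [280.0, 195.0], [278.0, 213.0]] [[0.648, -0.033], [0.571, -0.06], [0.561, 0.046], [0.637, 0.065]]
scene orange [[191.0, 220.0], [203.0, 214.0], [213.0, 235.0], [200.0, 240.0]] [[0.726, -0.107], [0.697, -0.092], [0.759, -0.038], [0.785, -0.054]]
scene orange [[347.0, 230.0], [350.0, 210.0], [395.0, 218.0], [392.0, 237.0]] [[0.651, 0.226], [0.574, 0.219], [0.571, 0.321], [0.646, 0.321]]
scene orange [[502.0, 123.0], [502.0, 111.0], [532.0, 111.0], [532.0, 123.0]] [[-0.135, 0.62], [-0.264, 0.634], [-0.302, 0.739], [-0.17, 0.718]]
scene red [[239.0, 222.0], [253.0, 222.0], [253.0, 232.0], [239.0, 232.0]] [[0.699, -0.004], [0.689, 0.025], [0.724, 0.039], [0.733, 0.01]]
scene red [[208.0, 190.0], [222.0, 190.0], [222.0, 198.0], [208.0, 198.0]] [[0.597, -0.129], [0.586, -0.097], [0.62, -0.081], [0.631, -0.113]]
o [[0.815, 0.335], [0.816, 0.231]]
b [[0.822, 0.06], [0.826, -0.045]]
g [[0.876, -0.196], [0.882, -0.311]]
```

```bash
python3 - <<'E'
import pickle;from h import *
d=pickle.load(open("d.pkl","rb"));p=d["top"]
hsv=cv2.cvtColor(p["pixels"],cv2.COLOR_RGB2HSV)
for n,uv in dict(o=(165,225,220,240),b=(290,225,342,240),g=(405,222,465,240)).items():
    x0,y0,x1,y1=uv; S=(hsv[y0:y1,x0:x1,1]>120)&(hsv[y0:y1,x0:x1,2]>60); v,u=np.nonzero(S)
    r=cv2.minAreaRect(np.c_[u+x0,v+y0].astype(np.float32)); P=ray(p,cv2.boxPoints(r),.08)
    P=P[np.argsort(P[:,1])]; lo,hi=P[:2].mean(0),P[2:].mean(0); a=hi-lo
    print(n,len(u),np.round(r[1],1),"ctr",P.mean(0).round(4),"len",np.linalg.norm(a).round(4),"yaw deg",np.degrees(np.arctan2(-a[0],a[1])).round(2),P[:,:2].round(4).tolist())
s=d["scene"]
for c in ("green","blue","orange"):
  for k in blobs(s,c):
    q=cv2.boxPoints(cv2.minAreaRect(k)); q=q[np.argsort(q[:,1])][:]
    x,y,w,h=cv2.boundingRect(k)
    if 100<x<400 and h<40 and w>30: 
      ap=cv2.approxPolyDP(k,3,True)[:,0]; P=ray(s,ap,.08); print(c,ap.tolist(),P[:,:2].round(3).tolist())
E
```

```text
o 274 [ 6.1 48. ] ctr [0.5727 0.2686 0.08  ] len 0.1068 yaw deg 2.65 [[0.5684, 0.2148], [0.5819, 0.2158], [0.5635, 0.3214], [0.5769, 0.3225]]
b 252 [ 5.8 45.4] ctr [ 0.5676 -0.0063  0.08  ] len 0.101 yaw deg 3.36 [[0.5641, -0.057], [0.5771, -0.0564], [0.5582, 0.0438], [0.5711, 0.0445]]
g 188 [ 5.4 44.3] ctr [ 0.5666 -0.2785  0.08  ] len 0.0988 yaw deg 3.46 [[0.5637, -0.3278], [0.5756, -0.3278], [0.5577, -0.2292], [0.5696, -0.229]]
green [[143, 173], [146, 188], [181, 195], [178, 177]] [[0.573, -0.33], [0.638, -0.279], [0.639, -0.18], [0.562, -0.232]]
blue [[238, 191], [241, 190], [240, 208], [278, 211], [278, 198]] [[0.577, -0.058], [0.57, -0.052], [0.646, -0.023], [0.63, 0.064], [0.576, 0.046]]
orange [[350, 212], [350, 230], [389, 236], [394, 218]] [[0.581, 0.221], [0.65, 0.233], [0.645, 0.315], [0.573, 0.319]]
```

Request:
send_rows(commands="0 0 0 0 -1;0 0 0 0 -1;0 0 0 0 -1;0 0 0 0 -1;0 0 0 0 -1;0 0 0 0 -1;0 0 0 0 -0.75;0 -0.4 -0.9 0 0;0 -0.4 -0.9 0 0;0 -0.4 -0.9 0 0;0 -0.4 -0.9 0 0;0 -0.4 -0.9 0 0;0 -0.4 -0.9 0 0;0 -0.4 -0.9 0 0;0 -0.4 -0.9 0 0;0 -0.4 -0.9 0 0;0 -0.4 -0.9 0 0", grip_force=30)

```text
t: 1.52
tcp_pos: [0.3395, 0.3978, 0.239]
tool_rot: [-0.031, 1.0, -0.0, -0.0]
force: [0.4, 0.1, -0.6]
finger_gap: -0.001
gripper_force: 0.0
```

Request:
send_rows(commands="0 -0.2 -1 0 0;0 -0.2 -1 0 0;0 -0.2 -1 0 0;0 -0.2 -1 0 0;0 -0.2 -1 0 0;0 -0.2 -1 0 0;0 -0.2 -1 0 0;0 -0.2 -1 0 0;0 -0.2 -1 0 0;0 -0.2 -1 0 0;0 -0.2 -1 0 0;0 -0.2 -1 0 0;0 -0.2 -1 0 0;0 -0.2 -1 0 0;0 -0.2 -1 0 0;0 -0.2 -1 0 0;0 -0.2 -1 0 0;0 -0.2 -1 0 0;0 -0.2 -1 0 0;0 -0.2 -1 0 0")

```text
t: 3.18
tcp_pos: [0.4441, 0.0037, 0.2391]
tool_rot: [-0.031, 1.0, 0.0, -0.0]
force: [0.2, 0.1, -0.3]
finger_gap: -0.003
gripper_force: 0.0
```

Request:
send_rows(commands="0 -0.1 -1 0 0;0 -0.1 -1 0 0;0 -0.1 -1 0 0;0 -0.1 -1 0 0;0 -0.1 -1 0 0;0 -0.1 -1 0 0;0 -0.1 -1 0 0;0 -0.1 -1 0 0;0 -0.1 -1 0 0;0 -0.1 -1 0 0;0 -0.1 -1 0 0;0 -0.1 -1 0 0;0 -0.1 -1 0 0;0 -0.1 -1 0 0;0 0 0 0 0")

```text
t: 4.43
tcp_pos: [0.4906, -0.277, 0.2391]
tool_rot: [-0.03, 1.0, -0.001, 0.001]
force: [0.1, 0.4, 0.6]
finger_gap: 0.003
gripper_force: 0.0
```

```bash
python3 - <<'E'
from station import readout,cams
import cv2
s=readout.sense();print(s['t'],s['tcp_pos'],s['tool_rot'],s['force'])
p=cams.snapshot("wrist");cv2.imwrite("pics/w1.png",p["pixels"][:,:,::-1]);print(p["eye"],p["rotation"])
E
```

```text
4.4333 [ 0.490578   -0.27703259  0.23909527] [-2.98775943e-02  9.99552259e-01 -1.42385962e-03  7.64162998e-04] [0.05093217 0.41555635 0.61161621]
[ 0.4187673  -0.28080629  0.37446637] [0.67852609 0.7206363  0.10291722 0.09845667]
```

View pics/w1.png

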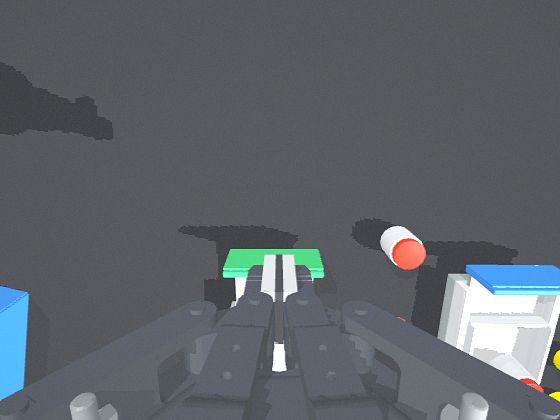

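Request:
send_rows(commands="0 0 0 1 0;0 0 0 1 0;0 0 0 1 0;0 0 0 1 0;0 0 0 1 0;0 0 0 1 0;0 0 0 1 0;0 0 0 1 0;0 0 0 0.7 0;0 -0.5 0 0 0;0 -0.5 0 0 0;0 -0.5 0 0 0;0 -0.5 0 0 0;0 -0.4 0 0 0;0 -0.2 0 0 0;0 -0.2 0 0 0;0 -0.2 0 0 0;0 -0.2 0 0 0")

```text
t: 5.98
tcp_pos: [0.5534, -0.2689, 0.0654]
tool_rot: [-0.031, 1.0, 0.0, -0.0]
force: [-0.7, -1.1, 1.4]
finger_gap: -0.002
gripper_force: 1.1
```

Request:
send_rows(commands="0 -0.2 0 0 0;0 -0.2 0 0 0;0 -0.2 0 0 0;0 -0.2 0 0 0;0 -0.2 0 0 0;0 -0.2 0 0 0;0 -0.2 0 0 0;0 -0.2 0 0 0;0 -0.2 0 0 0;0 -0.2 0 0 0;0 -0.2 0 0 0;0 0 0 0 0")

```text
t: 6.98
tcp_pos: [0.5988, -0.2663, 0.0652]
tool_rot: [-0.031, 1.0, -0.0, 0.001]
force: [0.0, 0.7, -0.2]
finger_gap: 0.002
gripper_force: 0.0
```

```bash
python3 - <<'E'
from station import readout,cams
import cv2
from h import *
p=cams.snapshot("top");cv2.imwrite("pics/t2.png",cv2.resize(p["pixels"][80:260,260:480,::-1],None,fx=3,fy=3))
hsv=cv2.cvtColor(p["pixels"],cv2.COLOR_RGB2HSV)
S=cv2.inRange(hsv,(45,120,60),(75,255,255));S[:, :380]=0;S[:,500:]=0
v,u=np.nonzero(S);print(ray(p,[[u.min(),v.min()],[u.max(),v.max()]],.08),len(u))
E
```

```text
Traceback (most recent call last):
ValueError: zero-size array to reduction operation minimum which has no identity
```

View pics/t2.png

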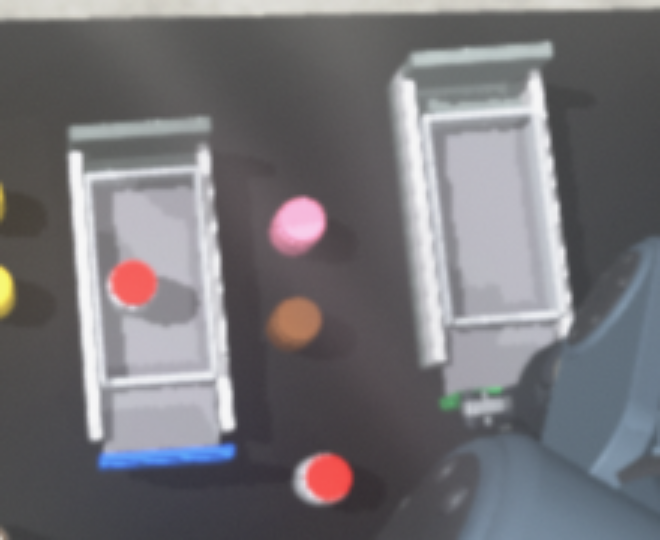

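Request:
send_rows(commands="0 -0.2 0 0 0;0 -0.2 0 0 0;0 -0.2 0 0 0;0 -0.2 0 0 0;0 -0.15 0 0 0")

```text
t: 7.45
tcp_pos: [0.6168, -0.2652, 0.0651]
tool_rot: [-0.031, 1.0, 0.0, -0.0]
force: [-2.9, -1.3, 0.4]
finger_gap: -0.005
gripper_force: 1.1
```

Request:
send_rows(commands="0 -0.1 0 0 0;0 -0.1 0 0 0;0 -0.1 0 0 0;0 -0.1 0 0 0")

```text
t: 7.78
tcp_pos: [0.6242, -0.2647, 0.0651]
tool_rot: [-0.031, 1.0, 0.0, -0.0]
force: [-7.8, -3.2, 1.0]
finger_gap: 0.005
gripper_force: 5.0
```

Request:
send_rows(commands="0 -0.1 0 0 0;0 -0.1 0 0 0")

```text
t: 7.95
tcp_pos: [0.6243, -0.2646, 0.0651]
tool_rot: [-0.032, 0.999, 0.001, -0.005]
force: [-15.1, -4.2, 7.2]
finger_gap: -0.003
gripper_force: 7.8
```

Request:
send_rows(commands="0 0.3 0 0 0;0 0.5 0 0 0;0 0.7 0 0 0;0 0 0 -1 0;0 0 0 -1 0;0 0 0 -1 0;0 0 0 -1 0;0 0 0 -1 0;0 0 0 -1 0;0 0 0 -1 0;0 0 0 -1 0;0 0 0 0 0")

```text
t: 8.95
tcp_pos: [0.6019, -0.2676, 0.2308]
tool_rot: [-0.031, 0.999, -0.003, 0.005]
force: [0.6, -1.0, 0.4]
finger_gap: -0.004
gripper_force: 0.0
```

Request:
send_rows(commands="0 0 1 0 0;0 0 1 0 0;0 0 1 0 0;0 0 1 0 0;0 0 1 0 0;0 0 1 0 0;0 0 1 0 0;0 0 1 0 0;0 0 1 0 0;0 0 1 0 0;0 0 1 0 0;0 0 1 0 0;0 -0.5 1 0 0;0 -0.5 0 0 0;0 0 0 0 0")

```text
t: 10.2
tcp_pos: [0.6041, -0.004, 0.225]
tool_rot: [-0.032, 0.999, 0.0, 0.002]
force: [0.1, -0.4, 0.0]
finger_gap: -0.0
gripper_force: 0.0
```

```bash
python3 - <<'E'
from station import readout,cams
from h import *
s=readout.sense();print(s['t'],s['tcp_pos'],s['tool_rot'],s['force'])
a=cams.snapshot("top")["pixels"][80:260,260:480,::-1];b=cams.snapshot("wrist");c=cams.snapshot("scene")
import pickle;pickle.dump((b,c),open("e.pkl","wb"))
cv2.imwrite("pics/m3.png",np.hstack([cv2.resize(b["pixels"][:,:,::-1],(400,300)),cv2.resize(c["pixels"][150:300,60:260,::-1],(400,300))]))
cv2.imwrite("pics/t3.png",cv2.resize(a,None,fx=3,fy=3))
E
```

```text
10.2 [ 0.60413939 -0.00399644  0.2249684 ] [-3.23148308e-02  9.99476435e-01  1.60628830e-04  1.60699825e-03] [ 0.08014352 -0.40792939  0.04135832]
```

View pics/m3.png

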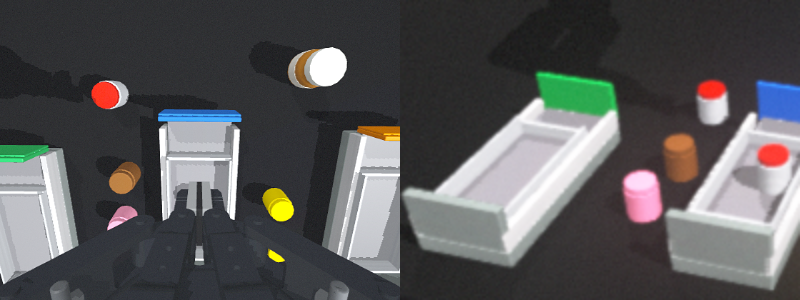

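View pics/t3.png

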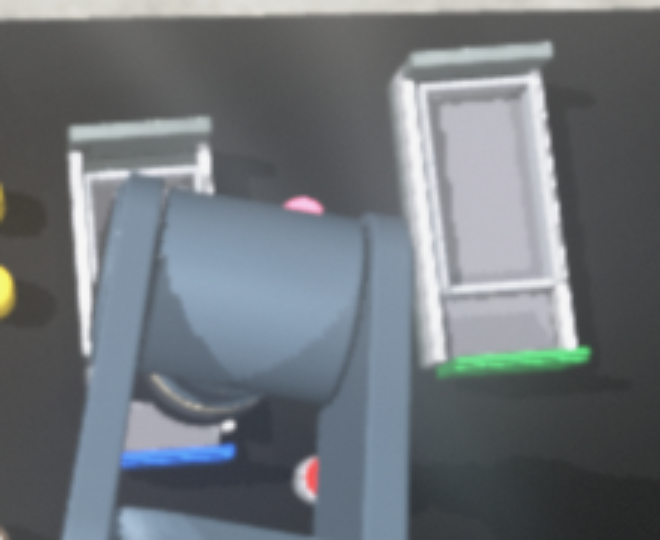

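```bash
python3 - <<'E'
import pickle;from h import *
b,c=pickle.load(open("e.pkl","rb"))
hsv=cv2.cvtColor(b["pixels"],cv2.COLOR_RGB2HSV)
S=cv2.inRange(hsv,(100,120,60),(125,255,255))
k=max(cv2.findContours(S,0,2)[0],key=cv2.contourArea);q=cv2.boxPoints(cv2.minAreaRect(k));print(q,ray(b,q,.08).round(4),ray(b,[[163*1.4,156*1.4],[240*1.4,158*1.4]],.048).round(4))
E
```

```text
[[221. 153.]
 [338. 153.]
 [338. 170.]
 [221. 170.]] [[ 0.5642 -0.0557  0.08  ]
 [ 0.5579  0.0429  0.08  ]
 [ 0.5723  0.0445  0.08  ]
 [ 0.5787 -0.0555  0.08  ]] [[ 0.6321 -0.0529  0.048 ]
 [ 0.6282  0.0546  0.048 ]]
```

Request:
send_rows(commands="0 0.3 0 0.7 0;0 0 0 0.9 0;0 0 0 0.9 0;0 0 0 0.9 0;0 0 0 0.9 0;0 0 0 0.9 0;0 0 0 0.8 0;0 0 0 0.6 0;0 0 0 0.5 0;0 0 0 0.4 0;0 0 0 0.3 0;0 0 0 0.2 0;0 0 0 0 0")

```text
t: 11.43
tcp_pos: [0.596, -0.0059, 0.0648]
tool_rot: [-0.031, 1.0, 0.0, -0.0]
force: [0.1, -0.6, -0.3]
finger_gap: -0.0
gripper_force: 0.0
```

Request:
send_rows(commands="0 0.05 0 0 0;0 0.1 0 0 0;0 0.1 0 0 0;0 0.1 0 0 0;0 0.1 0 0 0;0 0.1 0 0 0;0 0.1 0 0 0;0 0.1 0 0 0;0 0.1 0 0 0;0 0.1 0 0 0;0 0.1 0 0 0;0 0.1 0 0 0;0 0.12 0 0 0;0 0.15 0 0 0;0 0.15 0 0 0;0 0.15 0 0 0")

```text
t: 12.77
tcp_pos: [0.5616, -0.0082, 0.0654]
tool_rot: [-0.031, 1.0, -0.0, 0.0]
force: [1.3, 0.4, 2.2]
finger_gap: 0.0
gripper_force: 1.1
```

Request:
send_rows(commands="0 0.17 0 0 0;0 0.17 0 0 0;0 0.17 0 0 0;0 0.17 0 0 0;0 0.17 0 0 0;0 0.17 0 0 0;0 0.17 0 0 0;0 0.17 0 0 0;0 0.17 0 0 0;0 0.17 0 0 0;0 0.17 0 0 0;0 0.17 0 0 0;0 0.17 0 0 0;0 0.17 0 0 0;0 0.17 0 0 0;0 0.17 0 0 0;0 0.15 0 0 0;0 0.12 0 0 0;0 0.1 0 0 0;0 0.1 0 0 0")

```text
t: 14.43
tcp_pos: [0.498, -0.0121, 0.0653]
tool_rot: [-0.031, 1.0, 0.0, -0.0]
force: [2.4, 1.7, -0.2]
finger_gap: -0.003
gripper_force: 1.1
```

Request:
send_rows(commands="0 0.1 0 0 0;0 0.1 0 0 0;0 0.1 0 0 0;0 0.1 0 0 0;0 0.1 0 0 0")

```text
t: 14.85
tcp_pos: [0.4881, -0.0127, 0.0653]
tool_rot: [-0.031, 1.0, -0.0, -0.0]
force: [1.3, 2.4, 0.1]
finger_gap: -0.001
gripper_force: 1.1
```

Request:
send_rows(commands="0 0.1 0 0 0;0 0.1 0 0 0;0 0.1 0 0 0;0 0.1 0 0 0;0 0.1 0 0 0")

```text
t: 15.27
tcp_pos: [0.4806, -0.0135, 0.0655]
tool_rot: [-0.031, 1.0, -0.0, 0.003]
force: [8.8, 6.0, -3.3]
finger_gap: 0.003
gripper_force: 4.5
```

Request:
send_rows(commands="0 0.1 0 0 0;0 0.1 0 0 0;0 0.1 0 0 0")

```text
t: 15.52
tcp_pos: [0.4806, -0.0143, 0.0661]
tool_rot: [-0.029, 1.0, -0.001, 0.009]
force: [18.2, 11.4, -9.9]
finger_gap: -0.0
gripper_force: 9.5
```

Request:
send_rows(commands="0 0 0 0 0;0 -0.2 0 0 0;0 -0.2 0 0 0;0 -0.2 0 0 0;0 -0.2 0 0 0;0 -0.2 0 0 0;0 -0.1 0 0 0;0 0 0 0 0;0 0 0 -0.3 0;0 0 0 -0.6 0;0 0 0 -1 0;0 0 0 -1 0;0 0 0 -1 0;0 0 0 -1 0;0 0 0 -1 0;0 0 0 -1 0;0 0 0 -1 0;0 0 0 -1 0")

```text
t: 17.02
tcp_pos: [0.4933, -0.0121, 0.2446]
tool_rot: [-0.031, 1.0, 0.0, -0.0]
force: [0.5, 0.1, -1.0]
finger_gap: 0.005
gripper_force: 0.0
```

Request:
send_rows(commands="0 0 1 0 0;0 0 1 0 0;0 0 1 0 0;0 0 1 0 0;0 0 1 0 0;0 0 1 0 0;0 0 1 0 0;0 0 1 0 0;0 0 1 0 0;0 0 1 0 0;0 0 1 0 0;0 0 1 0 0;0 0 1 0 0;0 0 1 0 0;0 0 1 0 0;0 0 0 0 0")

```text
t: 18.35
tcp_pos: [0.4746, 0.2898, 0.2436]
tool_rot: [-0.033, 0.999, 0.001, 0.0]
force: [-0.1, 0.3, -0.7]
finger_gap: 0.003
gripper_force: 0.0
```

```bash
python3 - <<'E'
from station import readout,cams
from h import *
s=readout.sense();print(s['t'],s['tcp_pos'],s['force'])
p=cams.snapshot("top");c=cams.snapshot("scene")
cv2.imwrite("pics/f.png",np.hstack([cv2.resize(x["pixels"][:,:,::-1],(400,300)) for x in (p,c)]))
cv2.imwrite("pics/f2.png",cv2.resize(p["pixels"][90:310,130:480,::-1],None,fx=2.2,fy=2.2))
hsv=cv2.cvtColor(p["pixels"],cv2.COLOR_RGB2HSV)
for n,lo,hi in(("g",45,75),("b",100,125)):
    S=cv2.inRange(hsv,(lo,110,50),(hi,255,255));S[:,:230]=0;S[:,500:]=0
    k=max(cv2.findContours(S,0,2)[0],key=cv2.contourArea)
    print(n,ray(p,cv2.boxPoints(cv2.minAreaRect(k)),.08).mean(0).round(4))
E
```

```text
18.35 [0.47460175 0.28976428 0.24360552] [-0.12716155  0.30249453 -0.65498826]
g [ 0.6361 -0.2733  0.08  ]
b [ 0.4628 -0.0121  0.08  ]
```

View pics/f.png

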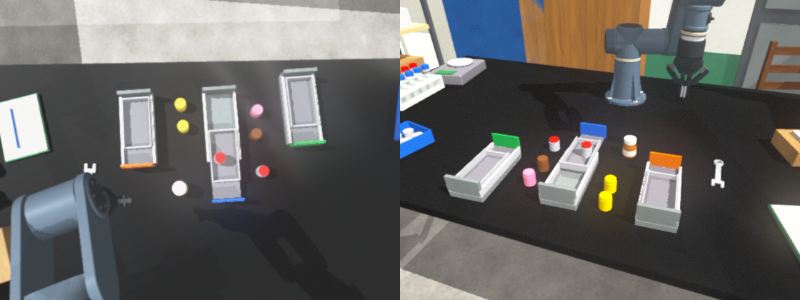

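View pics/f2.png

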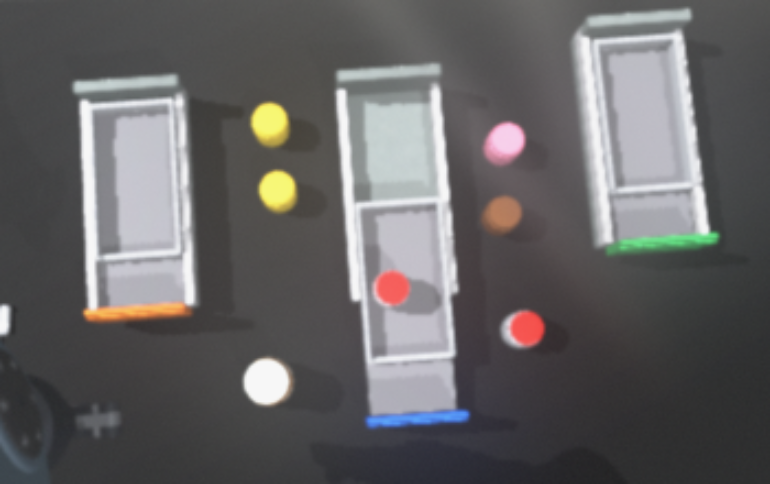

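The pictures show the green tray home (its lip against the rail ends) and the blue tray out to its stop. The cup is standing in its bay and the other things have not moved.

```bash
python3 -c "from station import sign_off;print(sign_off())"
```

```text
the job is handed in; nothing more can be done
None
```

I pushed the green tray home, then drew the blue tray out to its stop with the cup still upright, and handed the job in at about 18 s; the sign-off gave no verdict.

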